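Wind, unlock and hold the strip gauge at its mark

ROBOT

A 6-joint arm with a two-finger parallel gripper is mounted at the origin on the work surface. World frame = base frame: x ahead of the robot, y to its left, z up, the work surface at z = 0. Lengths are in m, angles in rad, forces in N, time in s.
With the tool pointing down it reaches from about 0.375 to 0.9 m from the base axis. Payload 3.1 kg.
Tool frame: the origin (TCP) lies between the finger pads; the fingertips stand 19 mm ahead of it and the grasp point (between the pads) is the TCP; z points along the fingers, y is the direction in which the jaws open and shut (so a half turn about z gives the same grasp; the last joint's range is limited). The gripper opens to 87 mm and grips with 3 to 60 N. Pads are 19 mm wide; open, the fingers measure 117 mm over their backs; the gripper's body (75 mm by 190 mm) begins 51 mm behind the grasp point.
Start: joints at [1.073, 0.527, 1.433, -0, 1.181, -0.178], TCP at [0.196, 0.593, 0.242] pointing down, gripper open.
Joint ranges: [-3.08, 3.08], [-0.75, 2.2], [0.22, 2.44], [-1.43, 4.57], [0, 2.65], [-2.85, 2.85]. Speed limits (rad/s): [2.79, 2.79, 3.14, 3.14, 3.14, 3.14].

INTERFACE

Orientations are given as a unit quaternion [x, y, z, w].
In Python, from rig import robot gives the robot as it stands.
- The arm moves only by the tool apply_moves, never from a script. Its argument "series" is a list of rows, each a list of 7 numbers: the shift along the tool's x, y, z in cm, then the turn, a rotation vector about the tool's x, y, z in degrees, then the opening, from 0 (shut) to 1 (fully open). In form: [[dx, dy, dz, rx, ry, rz, grip], ...]. A call has 1 to 5 rows; each row is the pose to reach, as a shift and turn from the pose commanded when the call began, along the tool's axes at that moment; what a row does not reach only later rows make up. A row lasts 1/12 s, in which the tool goes at most 41.7 mm and 7.16 degrees, less where a joint would pass 70% of its speed; a pose out of reach is approached as far as the arm can. A call with a gripper value outside its range is refused whole. The fingers move at their own pace and stop on an object; "newtons" is the grip in N (left out, the last holds). Time passes only in rows, so rows that repeat a pose let the fingers close. It gives the time, the measured TCP pose, the force and the opening at its end, in the units of the state.
- robot.get_obs(): the state, without advancing time (a new reading comes with each control period).
- robot.camera(name): name is "scene" or "top"; returns the picture (420x560x3 uint8, red, green, blue); there is no depth.
- robot.camera_params(name): a dict with "mtx" (3x3 intrinsics, pixels), "D" ([k1, k2, p1, p2, k3] as OpenCV has them; the pictures are not rectified), "origin" and "rotation" of the camera in the world. Camera axes: x right, y down, z forward; pixel columns grow to the right and rows downward; lengths in m; the calibration is good to about 2 mm. A picture is of the moment at which its call begins. camera_params takes no time and is no camera call.
- robot.hand_in(): hands the job in, once; it reports no verdict.
The state is a dict: "time": time; "q": joint angles; "joint_velocities": joint speeds; "joint_torque": joint torques, N m; "position": TCP position; "tool_rot": TCP orientation; "ft_force": force on the tool from outside, world axes, zero at the start; "moment": the same for the moment, N m; "grip_width": finger opening in m.
Only numpy, scipy, OpenCV 4.12 (cv2) and the standard library are available. Lean on these libraries where they do the work, as an engineer would, in place of code of your own. Each camera call takes 0.05 s, during which the arm holds its last target. There are 200 camera calls.

TASK

Set the strip gauge on the trim bench to the marked length: first wind its brass key clockwise (seen from above), in several part turns, until it comes up against its stop; then push the red lock button all the way in, so that the telescoping arm is free. Then take the black handle, draw the arm out against its spring until the pointer stands over the red marker on the yellow rule, and finish while still gripping the handle and holding the arm still there; leave the other things on the bench undisturbed.

Things in the scene. Friction and masses are not known exactly. Their poses are not given: they have to be found in the camera images.
- gauge: Strip gauge, fixed: bed 440 x 135 x 12 mm, blue housing, top 52 mm above the bench. Origin at bench height under the arm's line; x points along the arm, the way it draws out. In mm: housing x -190..35, y -37..37; key's axis x -145, y 0; lock button x -60, y 0; handle x 85, y 0 when home; yellow rule with 10 mm ticks y -74..-42, x 35..240, face 14 above the bench.
- key (a joint): Winding key: turn in rad, growing CLOCKWISE seen from above, 0 to its hard stop at 3.4; it starts somewhere between 0 and 0.9 and stays where it is left. Turning takes about 0.1 to 0.2 N m. At 0 the bow's wide side lies along the gauge's x axis.
- key_grip (a point): Centre of the key's flat brass bow, on its upright axis, 81 mm above the bench. The bow is 50 mm wide, 10 mm thick, 34 mm high (64 to 98 mm above the bench); its own x axis runs along the 50 mm width, y across the 10 mm thickness (pinch there from above).
- lock (a joint): Lock button: travel in m, 0 = up (arm locked at home by a pin), 0.010 = fully in (arm free; it frees at about 0.008). Needs about 4 to 5 N and stays in once pushed.
- lock_top (a point): Centre of the top of the round red lock button (24 mm across), 64 mm above the bench when up, 54 mm when fully in, still 2 mm proud of the housing.
- boom (a joint): Telescoping arm: how far it is drawn out in m, 0 = home, end stop at 0.140. A spring pulls it home with about 2 N at home rising to about 7 N at full draw, plus 0.6 N friction; it runs back when let go.
- handle_grip (a point): Centre of the black handle block, 80 mm above the bench: 30 mm along the arm, 22 mm across it, 50 mm high (55 to 105 mm above the bench). Below it a 36 x 30 mm grey carriage carries the pointer.
- pointer (a point): Point on the thin black pointer (3 mm wide, 30 mm above the bench) that sticks out sideways from the carriage over the rule; moves with the arm and lies at the same distance along the arm as the handle's centre.
- mark (a point): Centre of the top of the red marker clip on the yellow rule: 10 mm wide along the arm, 46 mm across, top 24 mm above the bench; fixed during the job. Its x axis is the gauge's x axis. The pointer passes 4 mm above it. It stands 50 to 125 mm from the pointer's home.
- tumbler_mid (a point): Bystander: red and steel tumbler, 86 mm across, 160 mm high; the point is half-way up.
- spray_mid (a point): Bystander: white spray bottle with a red head, 72 mm across, 208 mm high; the point is on its axis 90 mm up.
- tape_green: Bystander: green tape roll lying flat, 90 mm across, 25 mm high; origin under its centre. It lies near the gauge's rule side.
- tape_tan: Bystander: tan tape roll lying flat, 90 mm across, 25 mm high; origin under its centre.
- trim_strip: Bystander: black trim strip lying flat, 240 x 55 x 8 mm, x along its length; origin under its centre. It lies beside the gauge, on the robot's side.
- hammer_grip (a point): Bystander: trim hammer lying flat, 250 mm long; the point is in its handle.

How it is judged:
On the way, in this order (a step that is already met when the one before it is completed fails the run):
1. the key is wound up to its stop (at least 3.15 of 3.4 rad) while the arm is still locked at home (value of joint key above 3.15 rad and value of joint boom below 0.006 m), for 0.2 s.
2. the lock button is pushed in (at least 8.5 of 10 mm) (value of joint lock above 0.0085 m), for 0.2 s.
At the end, for the whole second after the job is handed in: Held by the fingers (over 2 N on the handle), the arm is still (under 10 mm/s) with its pointer within 5 mm of the middle of the 10 mm wide red marker, along the arm; the key is still wound (over 3.15 rad) and the lock button still in (over 8.5 mm). The program ends holding (x of pointer in the frame of mark between -0.005 and 0.005 m and contact force between the fingers and boom_c5 above 2 N and velocity of joint boom between -0.01 and 0.01 m/s and value of joint key above 3.15 rad and value of joint lock above 0.0085 m); the arm keeps its last pose, push and grip.
It fails at once if another thing on the bench (tumbler, spray bottle, tape roll, trim strip or hammer) is moved more than 25 mm (distance of any of tumbler_mid, spray_mid, tape_green, tape_tan, trim_strip, hammer_grip from where it was at the start of the episode above 0.025 m).
It also fails if it takes over 64 s, if anything falls off the work surface, if the arm or the gripper's body presses on something with over 40 N, if the wrist force passes 120 N, or if a joint passes its speed limit or range.

## Working session

There is one attempt and no reset: what is moved stays moved. The work goes in short steps, Python scripts to look and compute and a tool call to move; the robot and the scene stay as the last step left them, time stands still between calls to the robot, and variables do not carry over. Pictures are saved under pics/ and viewed, about 8 in all and at most 12, crops included, and the job is handed in when it is done.

Besides the shell and the picture viewer there is one more tool, called after "Call:" as name(argument=value, ...), one argument or row to a line, values as JSON. apply_moves: Moves the arm, as the interface text tells. Its arguments: {"type":"object","properties":{"series":{"type":"array"},"newtons":{"type":"number"}},"required":["series"]}

```bash
ls; mkdir -p pics; python3 - <<'E'
from rig import robot
import cv2,numpy as np
for n in("scene","top"):
    cv2.imwrite(f"pics/{n}0.png",robot.camera(n)[:,:,::-1]); print(n,{k:np.round(v,4).tolist() for k,v in robot.camera_params(n).items()})
print(robot.get_obs())
E
```

```text
pics
scene {'mtx': [[539.8258, 0.0, 288.5002], [0.0, 539.8258, 205.9969], [0.0, 0.0, 1.0]], 'D': [0.0079, 0.0, 0.0, 0.0, 0.0], 'origin': [1.3266, -0.1691, 1.3088], 'rotation': [0.7571, 0.5895, -0.1769, -0.2189]}
top {'mtx': [[388.8463, 0.0, 277.3792], [0.0, 388.8463, 203.311], [0.0, 0.0, 1.0]], 'D': [-0.0002, 0.0, 0.0, 0.0, 0.0], 'origin': [0.4734, -0.0093, 1.0845], 'rotation': [0.7089, -0.7044, 0.014, -0.0315]}
{'time': 0.1, 'q': array([ 1.07252658e+00,  5.28357470e-01,  1.43378749e+00, -4.28153372e-05,
        1.18141270e+00, -1.78537733e-01]), 'joint_velocities': array([-8.19063069e-04, -2.40860379e-03, -3.07509247e-03, -6.88930603e-05,
       -8.31625765e-04, -1.17710251e-04]), 'joint_torque': array([-1.79549384e-04, -4.40989316e+01, -1.77153289e+01,  6.35159528e-02,
        5.33460465e-02, -1.78975716e-05]), 'position': array([0.19614205, 0.59275615, 0.24067489]), 'tool_rot': array([ 1.59177806e-01,  9.87249442e-01, -9.33355396e-04, -3.07499412e-04]), 'ft_force': array([ 1.09102367, -0.37452374, -0.51469433]), 'moment': array([ 0.03325061, -0.04477096, -0.01246977]), 'grip_width': 0.08683937637797647}
```

View pics/scene0.png

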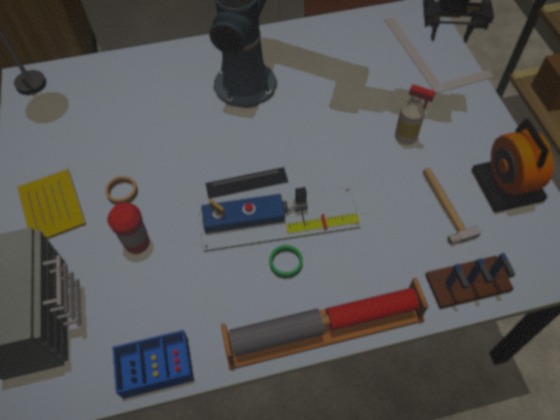

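View pics/top0.png

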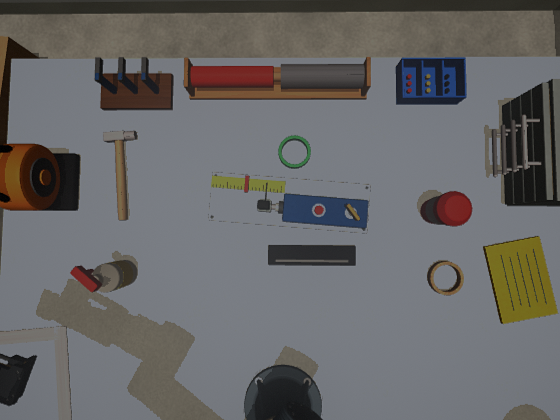

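The scene picture shows the gauge at about (270,215), with the housing to the left and the rule to the right. In the top picture the housing is at (325,210), the button at (319,210), the key at (352,212), the handle at (264,205) and the marker at (247,184). The gauge's x axis points left in that picture, roughly world +y.

```bash
cat > h.py <<'E'
from rig import robot
import cv2,numpy as np
from scipy.spatial.transform import Rotation as R
P={n:robot.camera_params(n) for n in("scene","top")}
def ray(n,uv):
    p=P[n]; x=cv2.undistortPoints(np.array([[uv]],float),np.array(p["mtx"]),np.array(p["D"]))[0,0]
    q=np.array(p["rotation"]); Rm=R.from_quat(q) if q.ndim==1 else R.from_matrix(q)
    return np.array(p["origin"]),Rm.apply([x[0],x[1],1])
def plane(n,uv,z):
    o,d=ray(n,uv); return o+d*(z-o[2])/d[2]
def tri(a,b):
    o1,d1=ray("scene",a);o2,d2=ray("top",b)
    s=np.linalg.lstsq(np.c_[d1,-d2],o2-o1,rcond=None)[0]
    p,q=o1+s[0]*d1,o2+s[1]*d2; return (p+q)/2,np.linalg.norm(p-q)
def blobs(im,lo,hi,box,amin=8):
    x0,y0,x1,y1=box; hsv=cv2.cvtColor(im,cv2.COLOR_RGB2HSV)[y0:y1,x0:x1]
    m=cv2.inRange(hsv,np.array(lo),np.array(hi))
    c,_=cv2.findContours(m,cv2.RETR_EXTERNAL,cv2.CHAIN_APPROX_NONE)
    out=[]
    for k in c:
        mk=np.zeros_like(m);cv2.drawContours(mk,[k],-1,255,-1);M=cv2.moments(mk,True)
        if M["m00"]>=amin: out.append((np.array([M["m10"]/M["m00"]+x0,M["m01"]/M["m00"]+y0]),M["m00"],k+np.array([x0,y0])))
    return sorted(out,key=lambda t:-t[1])
BOX={"top":(200,165,380,240),"scene":(190,170,370,250)}
C={"blue":((105,120,40),(125,255,255)),"redA":((0,130,90),(8,255,255)),"redB":((172,130,90),(180,255,255)),"brass":((12,90,80),(24,255,255)),"black":((0,0,0),(180,255,55)),"yellow":((25,120,100),(35,255,255))}
E
python3 - <<'E'
from h import *
for n in BOX:
    im=cv2.cvtColor(cv2.imread(f"pics/{n}0.png"),cv2.COLOR_BGR2RGB)
    for c in C:
        for p,a,k in blobs(im,*C[c],BOX[n])[:4]:
            r=cv2.minAreaRect(k); print(n,c,p.round(1),a,np.round(r[0],1),np.round(r[1],1),round(r[2],1))
    x0,y0,x1,y1=BOX[n]; cv2.imwrite(f"pics/{n}0c.png",cv2.resize(im[y0:y1,x0:x1,::-1],None,fx=4.4,fy=4.4,interpolation=cv2.INTER_CUBIC))
a=cv2.imread("pics/top0c.png");b=cv2.imread("pics/scene0c.png")
w=max(a.shape[1],b.shape[1]);pad=lambda i:cv2.copyMakeBorder(i,0,0,0,w-i.shape[1],cv2.BORDER_CONSTANT)
o=np.vstack([pad(a),pad(b)]);o=o[:600];cv2.imwrite("pics/c1.png",cv2.resize(np.vstack([pad(a),pad(b)]),None,fx=.87,fy=.87))
E
```

```text
top blue [324.7 210.3] 2233.0 [324.7 210.3] [83.5 27. ] 4.8
top redA [318.5 209.6] 51.0 [318.5 209.5] [7. 7.] 90.0
top redA [246.3 183.3] 49.0 [246.2 183.5] [ 3.3 15.2] 5.2
top brass [353.  211.6] 63.0 [353.1 211.8] [18.6  3.2] 53.1
top black [263.4 204.1] 113.0 [263. 202.] [12. 14.] 0.0
top black [350.8 213.2] 31.0 [350.4 213. ] [19.2  2. ] 52.4
top black [281.1 202.6] 11.0 [281.  202.5] [4. 3.] 0.0
top black [280.1 211.3] 10.0 [280.  211.4] [4.1 1.9] 18.4
top yellow [266.3 184.7] 338.0 [266.3 185.1] [35.4 10.5] 4.6
top yellow [227.7 181.6] 323.0 [227.6 181.9] [32.8 10.4] 4.6
scene blue [246.4 210.4] 1427.0 [242.8 210.8] [21.3 80.1] 81.4
scene redA [323.7 221.5] 28.0 [323.7 221.6] [11.6  2.2] 77.5
scene redA [248.6 207.2] 25.0 [248.5 207. ] [4. 5.] 90.0
scene redB [248.  204.4] 8.0 [248.5 204.5] [5. 1.] 0.0
scene brass [216.1 204.8] 44.0 [215.8 204.7] [15.   3.1] 33.7
scene brass [325.8 222.4] 11.0 [325.9 222.5] [9.2 1. ] 76.0
scene black [246.  183.7] 910.0 [246.3 182.7] [13.7 79.2] 78.7
scene black [244.6 224.2] 398.0 [244.3 224.3] [ 5.3 79.1] 81.5
scene black [300.4 195.9] 143.0 [300.5 196. ] [ 9. 16.] 0.0
scene black [300.7 208.4] 27.0 [300.5 208.5] [3. 9.] 90.0
scene yellow [304.4 225.6] 285.0 [304.3 225.5] [ 8.4 35. ] 81.3
scene yellow [341.9 220. ] 264.0 [342.  219.9] [ 8.3 31.7] 81.9
```

View pics/c1.png

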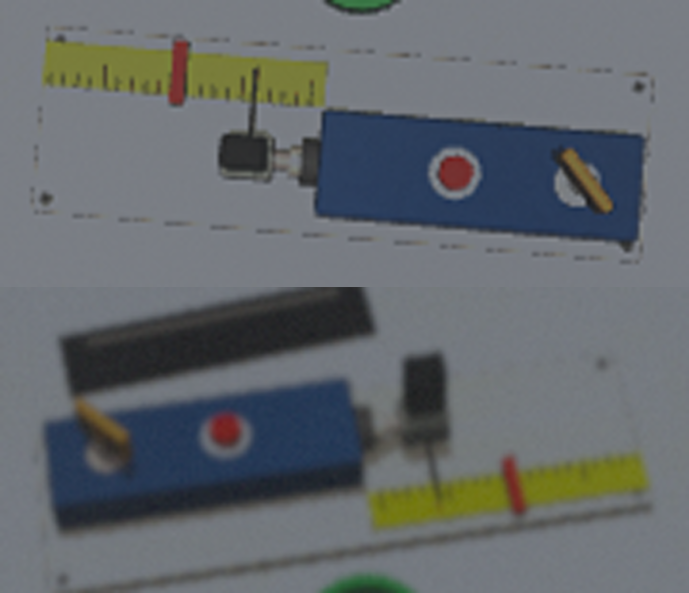

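The crops show the key's bow turned about 48 degrees in the picture, the button at top (318.5,209.6) and scene (248.4,206.5), the marker at top (246.3,183.3) and scene (323.9,221.6), and the handle block.

```bash
python3 - <<'E'
from h import *
f=lambda v:np.round(v,4)
print("button",tri((248.4,206.5),(318.5,209.6)))
print("key",tri((216.1,204.8),(353,211.6)))
print("mark",tri((324.0,221.6),(246.3,183.3)))
print("handle top",plane("top",(262.5,203.5),.105))
b=plane("top",(318.5,209.6),.064);k=plane("top",(353,211.6),.09);m=plane("top",(246.3,183.4),.024)
print(f(b),f(k),f(m))
a=np.radians(4.8); g=plane("top",(280,206.6),.052);h=plane("top",(320,206.6+40*np.tan(a)),.052)
d=(g-h)[:2];d/=np.linalg.norm(d);print("gx dir",d,np.degrees(np.arctan2(d[1],d[0])))
def kd(n,u,ang,z=.085):
    v=np.array([np.cos(ang),np.sin(ang)])*8;e=(plane(n,np.array(u)+v,z)-plane(n,np.array(u)-v,z))[:2];return np.degrees(np.arctan2(e[1],e[0]))
# hue of housing from corners
print("key dir top",kd("top",(353,211.6),np.radians(53.1)),"scene",kd("scene",(216.1,204.8),np.radians(33.7)))
e=-d; 
# gauge frame from the button (x=-60) 
O=b[:2]+.06*d; n=np.array([-d[1],d[0]])
for nm,p in(("key",k),("mark",m),("button",b)):
    r=p[:2]-O; print(nm,f([r@d,r@n]))
print("origin",f(O))
im=cv2.cvtColor(cv2.imread("pics/top0.png"),cv2.COLOR_BGR2RGB)
c=blobs(im,*C["blue"],BOX["top"])[0][2]; print(cv2.boxPoints(cv2.minAreaRect(c)))
for q in cv2.boxPoints(cv2.minAreaRect(c)):
    r=plane("top",q,.052)[:2]-O; print(f([r@d,r@n]))
E
```

```text
button (array([ 0.52297066, -0.09296956,  0.06354239]), np.float64(0.0023866144165261534))
key (array([ 0.51684011, -0.17764732,  0.09541449]), np.float64(0.002428182591053707))
mark (array([0.59652552, 0.10268594, 0.02121189]), np.float64(0.0012231982162864093))
handle top [0.53576823 0.05275521 0.105     ]
[ 0.5232 -0.0918  0.064 ] [ 0.5173 -0.1774  0.09  ] [0.596 0.103 0.024]
gx dir [0.07801563 0.99695214] 85.52548694148246
key dir top -143.31353056350756 scene 38.89663492287739
key [-0.1458 -0.0009]
mark [ 0.1398 -0.0574]
button [-0.06 -0.  ]
origin [ 0.5279 -0.0319]
[[281.9724  220.33105]
 [284.2138  193.43451]
 [367.38623 200.36554]
 [365.14484 227.26208]]
[0.0332 0.0359]
[ 0.0333 -0.036 ]
[-0.1877 -0.0359]
[-0.1868  0.0355]
```

Call:
apply_moves(
  series=[
    [0,0,-4,0,0,0,1],
    [-1.5,-2,-7,0,0,0,1],
    [-4,-4.6,-7,0,0,0,1],
    [-6.6,-7.6,-7,0,0,0,1],
    [-9.2,-10.6,-7,0,0,0,1],
  ],
)

```text
time: 0.52
position: [0.2506, 0.4626, 0.3118]
tool_rot: [0.158, 0.987, 0.0, 0.0]
ft_force: [1.5, -1.2, -0.1]
grip_width: 0.0868
```

Call:
apply_moves(
  series=[
    [-2.7,-3.1,0,0,0,0,1],
    [-5.4,-6.2,0,0,0,0,1],
    [-8.1,-9.3,0,0,0,0,1],
    [-10.8,-12.4,0,0,0,0,1],
    [-13.5,-15.6,0,0,0,0,1],
  ],
)

```text
time: 0.93
position: [0.3295, 0.2716, 0.3114]
tool_rot: [0.159, 0.987, -0.0, -0.0]
ft_force: [1.0, -0.1, -0.2]
grip_width: 0.0867
```

Call:
apply_moves(
  series=[
    [-2.7,-3.1,0,0,0,0,1],
    [-5.4,-6.2,0,0,0,0,1],
    [-8.1,-9.3,0,0,0,0,1],
    [-10.8,-12.4,0,0,0,0,1],
    [-13.5,-15.6,0,0,0,0,1],
  ],
)

```text
time: 1.35
position: [0.4086, 0.0812, 0.3115]
tool_rot: [0.159, 0.987, 0.0, -0.0]
ft_force: [1.2, 0.4, -0.7]
grip_width: 0.0873
```

Call:
apply_moves(
  series=[
    [-2.7,-3.1,0,0,0,-7,1],
    [-5.4,-6.2,0,0,0,-14,1],
    [-8.1,-9.3,0,0,0,-21,1],
    [-10.8,-12.4,0,0,0,-28,1],
    [-13.5,-15.6,0,0,0,-35,1],
  ],
)

```text
time: 1.77
position: [0.4814, -0.0935, 0.3113]
tool_rot: [-0.127, 0.992, 0.0, -0.0]
ft_force: [1.0, 0.3, 0.3]
grip_width: 0.0876
```

```bash
cat >> h.py <<'E'
def rel(x,y,z,psi):
    o=robot.get_obs();Rm=R.from_quat(o["tool_rot"]);yv=Rm.apply([0,1,0]);cur=np.degrees(np.arctan2(yv[1],yv[0]))
    s=Rm.inv().apply(np.array([x,y,z])-o["position"])*100
    print("t",round(o["time"],2),"pos",o["position"].round(4),"psi",cur.round(1),"q",o["q"].round(2),"F",o["ft_force"].round(1),"M",o["moment"].round(2),"w",round(o["grip_width"],4))
    print("move",s.round(2),"rz",round((cur-psi+180)%360-180,1))
E
python3 -c "
from h import *
rel(.517,-.177,.083,127.5)"
```

```text
t 1.77 pos [ 0.4814 -0.0935  0.3113] psi 104.5 q [-0.42  0.26  1.67  0.    1.21 -2.25] F [1.  0.3 0.3] M [ 0.12 -0.01 -0.01] w 0.0876
move [-1.36 -8.99 22.82] rz -23.0
```

Call:
apply_moves(
  series=[
    [-1,-4,6,0,0,-7,1],
    [-1,-7,10,0,0,-14,1],
    [-1,-7,14,0,0,-21,1],
    [-1,-7,14,0,0,-24,1],
    [-1,-7,14,0,0,-24,1],
  ],
)

```text
time: 2.18
position: [0.5051, -0.1574, 0.1652]
tool_rot: [-0.327, 0.945, 0.005, -0.004]
ft_force: [0.2, 1.1, 0.5]
grip_width: 0.0869
```

```bash
python3 -c "
from h import *
rel(.517,-.177,.083,127.5)"
```

```text
t 2.18 pos [ 0.5051 -0.1574  0.1652] psi 128.1 q [-0.51  0.51  1.74 -0.    0.9  -2.75] F [0.2 1.1 0.5] M [ 0.14  0.01 -0.06] w 0.0869
move [ 0.23 -2.38  8.2 ] rz 0.6
```

Call:
apply_moves(
  series=[
    [0.2,-2.2,2,0,0,0.6,1],
    [0.2,-2.2,3,0,0,0.6,1],
    [0.2,-2.2,3,0,0,0.6,1],
    [0.2,-2.2,3,0,0,0.6,1],
  ],
)

```text
time: 2.52
position: [0.5199, -0.1748, 0.1423]
tool_rot: [-0.322, 0.947, 0.001, -0.0]
ft_force: [0.2, 0.2, -0.6]
grip_width: 0.0868
```

```bash
python3 -c "
from h import *
rel(.517,-.177,.083,127.5)"
```

```text
t 2.52 pos [ 0.5199 -0.1748  0.1423] psi 127.6 q [-0.53  0.57  1.72  0.    0.86 -2.76] F [ 0.2  0.2 -0.6] M [ 0.07 -0.03 -0.04] w 0.0868
move [ 0.36 -0.01  5.93] rz 0.1
```

Call:
apply_moves(
  series=[
    [0.36,0,2.5,0,0,0,1],
    [0.36,0,5,0,0,0,1],
    [0.36,0,5.9,0,0,0,1],
    [0.36,0,5.9,0,0,0,0.5],
    [0.36,0,5.9,0,0,0,0.05],
  ],
  newtons=50,
)

```text
time: 2.93
position: [0.5178, -0.1776, 0.0836]
tool_rot: [-0.323, 0.946, -0.0, 0.0]
ft_force: [-0.1, 0.5, -0.8]
grip_width: 0.0802
```

Call:
apply_moves(
  series=[
    [0,0,0,0,0,0,0.0],
    [0,0,0,0,0,0,0.0],
    [0,0,0,0,0,0,0.0],
    [0,0,0,0,0,0,0.0],
  ],
)

```text
time: 3.27
position: [0.518, -0.1782, 0.0834]
tool_rot: [-0.323, 0.947, -0.001, 0.001]
ft_force: [0.9, 0.8, 0.1]
grip_width: 0.0546
```

```bash
python3 -c "
from h import *
rel(.517,-.177,.083,127.5)
cv2.imwrite('pics/k1.png',np.vstack([cv2.resize(robot.camera('top')[165:245,260:400,::-1],None,fx=4,fy=4),cv2.resize(robot.camera('scene')[160:230,170:310,::-1],None,fx=4,fy=4)])[:600])"
```

```text
t 3.27 pos [ 0.518  -0.1782  0.0834] psi 127.6 q [-0.54  0.66  1.75 -0.    0.73 -2.76] F [0.9 0.8 0.1] M [ 0.04  0.01 -0.02] w 0.0546
move [0.   0.16 0.04] rz 0.1
```

View pics/k1.png

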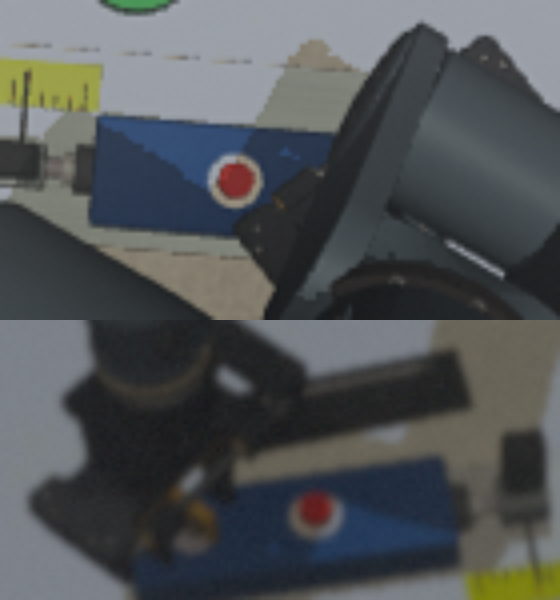

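The pictures show the fingers straddling the brass bow at about (190,515) in the lower crop. The arm hides it in the top view. I'll go on closing.

Call:
apply_moves(
  series=[
    [0,0,0,0,0,0,0],
    [0,0,0,0,0,0,0],
    [0,0,0,0,0,0,0],
    [0,0,0,0,0,0,0],
    [0,0,0,0,0,0,0],
  ],
)

```text
time: 3.78
position: [0.5175, -0.178, 0.0825]
tool_rot: [-0.322, 0.947, 0.0, -0.0]
ft_force: [0.2, -1.1, -0.7]
grip_width: 0.0138
```

Call:
apply_moves(
  series=[
    [0,0,0,0,0,0,0],
    [0,0,0,0,0,0,0],
    [0,0,0,0,0,0,0],
    [0,0,0,0,0,0,0],
  ],
)

```text
time: 4.12
position: [0.5168, -0.1772, 0.0825]
tool_rot: [-0.322, 0.947, 0.001, -0.001]
ft_force: [-0.5, 4.0, 2.0]
grip_width: 0.0096
```

```bash
python3 -c "
from h import *
rel(.517,-.177,.083,127.5)"
```

```text
t 4.12 pos [ 0.5168 -0.1772  0.0825] psi 127.6 q [-0.54  0.66  1.76  0.    0.73 -2.76] F [-0.5  4.   2. ] M [ 0.61  0.29 -0.01] w 0.0096
move [-0.03  0.01 -0.05] rz 0.1
```

Call:
apply_moves(
  series=[
    [0,0,0,0,0,5,0],
    [0,0,0,0,0,11,0],
    [0,0,0,0,0,17,0],
    [0,0,0,0,0,23,0],
    [0,0,0,0,0,28,0],
  ],
)

```text
time: 4.53
position: [0.5169, -0.1774, 0.0824]
tool_rot: [-0.082, 0.997, 0.001, -0.001]
ft_force: [-0.5, 3.4, 2.4]
grip_width: 0.0098
```

Call:
apply_moves(
  series=[
    [0,0,0,0,0,6,0],
    [0,0,0,0,0,12,0],
    [0,0,0,0,0,18,0],
    [0,0,0,0,0,22,0],
    [0,0,0,0,0,22,0],
  ],
)

```text
time: 4.95
position: [0.517, -0.1775, 0.0825]
tool_rot: [0.108, 0.994, 0.0, -0.001]
ft_force: [-1.2, 2.6, 2.0]
grip_width: 0.0093
```

```bash
python3 -c "
from h import *
rel(.517,-.177,.083,77.5)"
```

```text
t 4.95 pos [ 0.517  -0.1775  0.0825] psi 77.6 q [-0.54  0.66  1.76  0.    0.73 -1.89] F [-1.2  2.6  2. ] M [ 0.54  0.3  -0.06] w 0.0093
move [ 0.01  0.05 -0.05] rz 0.1
```

First part turn done. I'll release and take a fresh grip for the next one.

Call:
apply_moves(
  series=[
    [0,0,0,0,0,0,0.3],
    [0,0,0,0,0,0,0.3],
    [0,0,0,0,0,0,0.3],
    [0,0,0,0,0,0,0.0],
    [0,0,0,0,0,0,0],
  ],
)

```text
time: 5.37
position: [0.5181, -0.1786, 0.0827]
tool_rot: [0.108, 0.994, -0.0, 0.001]
ft_force: [-0.5, -0.5, -0.3]
grip_width: 0.0181
```

Call:
apply_moves(
  series=[
    [0,0,0,0,0,0,0],
    [0,0,0,0,0,0,0],
    [0,0,0,0,0,0,0],
    [0,0,0,0,0,0,0],
    [0,0,0,0,0,0,0],
  ],
)

```text
time: 5.78
position: [0.5179, -0.1778, 0.0826]
tool_rot: [0.108, 0.994, 0.0, 0.0]
ft_force: [1.3, 3.1, -0.2]
grip_width: 0.0096
```

Call:
apply_moves(
  series=[
    [0,0,0,0,0,5,0],
    [0,0,0,0,0,11,0],
    [0,0,0,0,0,17,0],
    [0,0,0,0,0,23,0],
    [0,0,0,0,0,28,0],
  ],
)

```text
time: 6.2
position: [0.5176, -0.1783, 0.0826]
tool_rot: [0.347, 0.938, -0.0, 0.0]
ft_force: [0.9, 0.6, 0.9]
grip_width: 0.0096
```

Call:
apply_moves(
  series=[
    [0,0,0,0,0,6,0],
    [0,0,0,0,0,12,0],
    [0,0,0,0,0,18,0],
    [0,0,0,0,0,22,0],
    [0,0,0,0,0,22,0],
  ],
)

```text
time: 6.62
position: [0.5172, -0.1786, 0.0826]
tool_rot: [0.518, 0.855, -0.001, 0.0]
ft_force: [-0.6, -1.7, -0.3]
grip_width: 0.0097
```

Call:
apply_moves(
  series=[
    [0,0,0,0,0,0,0.3],
    [0,0,0,0,0,0,0.3],
    [0,0,0,0,0,0,0.3],
    [0,0,0,0,0,0,0.0],
    [0,0,0,0,0,0,0],
  ],
)

```text
time: 7.03
position: [0.5174, -0.1779, 0.0824]
tool_rot: [0.518, 0.856, -0.0, -0.0]
ft_force: [-0.4, -0.6, -0.8]
grip_width: 0.0183
```

Call:
apply_moves(
  series=[
    [0,0,0,0,0,0,0],
    [0,0,0,0,0,0,0],
    [0,0,0,0,0,0,0],
    [0,0,0,0,0,0,0],
    [0,0,0,0,0,0,0],
  ],
)

```text
time: 7.45
position: [0.517, -0.1781, 0.0824]
tool_rot: [0.518, 0.856, -0.0, -0.001]
ft_force: [-2.5, -2.2, 0.5]
grip_width: 0.0096
```

```bash
python3 -c "
from h import *
rel(.517,-.177,.083,27.5)"
```

```text
t 7.45 pos [ 0.517  -0.1781  0.0824] psi 27.6 q [-0.54  0.66  1.75 -0.    0.73 -1.02] F [-2.5 -2.2  0.5] M [-0.4   0.48 -0.03] w 0.0096
move [ 0.1   0.05 -0.06] rz 0.1
```

Call:
apply_moves(
  series=[
    [0,0,0,0,0,5,0],
    [0,0,0,0,0,11,0],
    [0,0,0,0,0,17,0],
    [0,0,0,0,0,23,0],
    [0,0,0,0,0,28,0],
  ],
)

```text
time: 7.87
position: [0.5166, -0.1782, 0.0825]
tool_rot: [0.711, 0.704, -0.001, -0.001]
ft_force: [-4.1, -3.2, 0.6]
grip_width: 0.0095
```

Call:
apply_moves(
  series=[
    [0,0,0,0,0,6,0],
    [0,0,0,0,0,10,0],
    [0,0,0,0,0,13,0],
    [0,0,0,0,0,15,0],
    [0,0,0,0,0,15,0],
  ],
)

```text
time: 8.28
position: [0.5165, -0.1781, 0.0824]
tool_rot: [0.795, 0.606, -0.001, -0.001]
ft_force: [-5.1, -3.1, 1.9]
grip_width: 0.0096
```

```bash
python3 -c "
from h import *
rel(.517,-.177,.083,-20)"
```

```text
t 8.28 pos [ 0.5165 -0.1781  0.0824] psi -15.3 q [-0.54  0.66  1.76 -0.    0.73 -0.27] F [-5.1 -3.1  1.9] M [-0.65  0.83 -0.01] w 0.0096
move [ 0.12  0.02 -0.06] rz 4.7
```

Call:
apply_moves(
  series=[
    [0,0,0,0,0,1.5,0],
    [0,0,0,0,0,3,0],
    [0,0,0,0,0,4,0],
    [0,0,0,0,0,4,0],
  ],
)

```text
time: 8.62
position: [0.5164, -0.1781, 0.0824]
tool_rot: [0.816, 0.579, -0.001, -0.001]
ft_force: [-4.5, -3.6, 2.6]
grip_width: 0.0096
```

```bash
python3 -c "
from h import *
rel(.517,-.177,.083,-20)"
```

```text
t 8.62 pos [ 0.5164 -0.1781  0.0824] psi -19.3 q [-0.54  0.66  1.76 -0.    0.73 -0.2 ] F [-4.5 -3.6  2.6] M [-0.58  0.75  0.09] w 0.0096
move [ 0.13  0.02 -0.06] rz 0.7
```

Call:
apply_moves(
  series=[
    [0,0,0,0,0,1.5,0],
    [0,0,0,0,0,3,0],
    [0,0,0,0,0,3,0],
  ],
)

```text
time: 8.87
position: [0.5164, -0.1781, 0.0824]
tool_rot: [0.83, 0.558, -0.001, -0.001]
ft_force: [-4.6, -1.9, 1.5]
grip_width: 0.0098
```

```bash
python3 -c "
from h import *
rel(.517,-.177,.083,-20)"
```

```text
t 8.87 pos [ 0.5164 -0.1781  0.0824] psi -22.2 q [-0.54  0.66  1.76 -0.    0.73 -0.15] F [-4.6 -1.9  1.5] M [-0.55  0.78  0.56] w 0.0098
move [ 0.13  0.02 -0.06] rz -2.2
```

Call:
apply_moves(
  series=[
    [0,0,0,0,0,1.5,0],
    [0,0,0,0,0,3,0],
    [0,0,0,0,0,3,0],
  ],
)

```text
time: 9.12
position: [0.5164, -0.1781, 0.0824]
tool_rot: [0.844, 0.537, -0.001, -0.0]
ft_force: [-4.4, -3.6, 1.0]
grip_width: 0.0099
```

```bash
python3 -c "
from h import *
rel(.517,-.177,.083,-20)"
```

```text
t 9.12 pos [ 0.5164 -0.1781  0.0824] psi -25.1 q [-0.54  0.66  1.76 -0.    0.73 -0.1 ] F [-4.4 -3.6  1. ] M [-0.58  0.78  0.84] w 0.0099
move [ 0.13  0.01 -0.06] rz -5.1
```

Mz has climbed to 0.84 N m near psi -20 as predicted, so the key is at its stop. I'll hold briefly, release, lift and go over the button.

Call:
apply_moves(
  series=[
    [0,0,0,0,0,0,0.6],
    [0,0,0,0,0,0,0.6],
    [0,0,0,0,0,0,0.6],
    [0,0,0,0,0,0,0.6],
    [0,0,0,0,0,0,0.6],
  ],
)

```text
time: 9.53
position: [0.5182, -0.178, 0.0827]
tool_rot: [0.845, 0.534, 0.0, 0.0]
ft_force: [-1.3, -0.2, -0.0]
grip_width: 0.0354
```

Call:
apply_moves(
  series=[
    [0,0,-1.5,0,0,0,0.6],
    [0,0,-4,0,0,0,0.6],
    [0,0,-6,0,0,0,0],
    [0,0,-6,0,0,0,0],
    [0,0,-6,0,0,0,0],
  ],
)

```text
time: 9.95
position: [0.5185, -0.1784, 0.1436]
tool_rot: [0.845, 0.535, 0.001, 0.001]
ft_force: [-0.4, 0.7, 0.5]
grip_width: 0.0394
```

```bash
python3 -c "
from h import *
rel(.523,-.0922,.083,-4.5)"
```

```text
t 9.95 pos [ 0.5185 -0.1784  0.1436] psi -25.4 q [-0.54  0.56  1.72  0.    0.86 -0.09] F [-0.4  0.7  0.5] M [-0.06  0.12  0.06] w 0.0394
move [ 7.98 -3.3   6.05] rz -20.9
```

Call:
apply_moves(
  series=[
    [3,-1.3,0,0,0,-7,0],
    [6,-2.5,0,0,0,-14,0],
    [8,-3.3,0,0,0,-20.9,0],
    [8,-3.3,2,0,0,-20.9,0],
    [8,-3.3,2,0,0,-20.9,0],
  ],
)

```text
time: 10.37
position: [0.5196, -0.0893, 0.1194]
tool_rot: [0.733, 0.68, -0.001, -0.003]
ft_force: [-0.9, -1.1, -0.8]
grip_width: 0.0071
```

```bash
python3 -c "
from h import *
rel(.523,-.0922,.073,-4.5)
cv2.imwrite('pics/k2.png',np.vstack([cv2.resize(robot.camera('top')[165:240,260:400,::-1],None,fx=4,fy=4),cv2.resize(robot.camera('scene')[160:235,170:310,::-1],None,fx=4,fy=4)])[:600])"
```

```text
t 10.37 pos [ 0.5196 -0.0893  0.1194] psi -4.3 q [-0.38  0.58  1.78  0.    0.78 -0.31] F [-0.9 -1.1 -0.8] M [-0.09  0.05 -0.05] w 0.0071
move [-0.28  0.4   4.64] rz 0.2
```

View pics/k2.png

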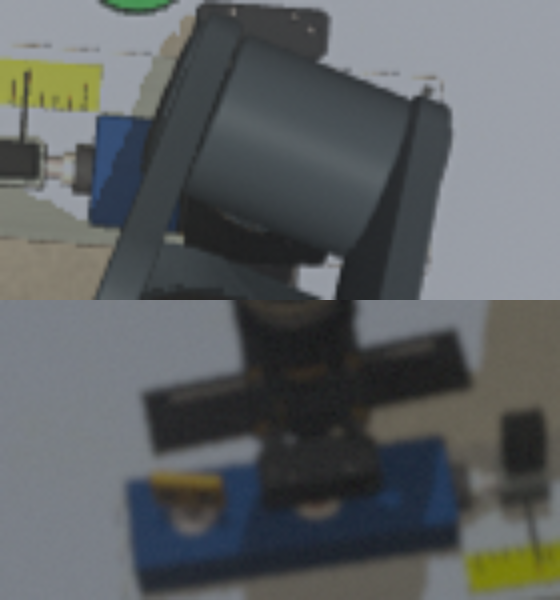

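The lower crop shows the key's bow lying nearly level in the scene view, from about (152,480) to (222,487), and the gripper over the button. I'll measure the bow's angle.

```bash
python3 -c "
from h import *
im=robot.camera('scene')
for p,a,k in blobs(im,*C['brass'],(195,185,240,225))[:2]:
    pts=k.reshape(-1,2).astype(float);v=np.linalg.svd(pts-pts.mean(0))[2][0]*7
    e=(plane('scene',p+v,.09)-plane('scene',p-v,.09))[:2];w=np.degrees(np.arctan2(e[1],e[0]))
    print(p,a,w, 'turn mod 180', (85.5-w)%180, 'rad',np.radians((85.5-w)%180+180))
rel(.523,-.0922,.073,-4.5)"
```

```text
[216.25531915 204.89361702] 47.0 72.1737656468114 turn mod 180 13.326234353188596 rad 3.374179319945311
t 10.52 pos [ 0.5217 -0.0918  0.1219] psi -4.5 q [-0.39  0.58  1.78 -0.    0.79 -0.31] F [-0.4 -0.3  0.1] M [-0.11  0.05 -0.  ] w 0.0019
move [-0.03  0.14  4.89] rz -0.0
```

Call:
apply_moves(
  series=[
    [-0.3,0.4,1,0,0,0,0],
    [-0.3,0.4,2,0,0,0,0],
    [-0.3,0.4,2,0,0,0,0],
  ],
)

```text
time: 10.77
position: [0.5251, -0.0955, 0.1008]
tool_rot: [0.735, 0.678, -0.001, -0.001]
ft_force: [-0.5, -0.2, -0.9]
grip_width: 0.0006
```

```bash
python3 -c "
from h import *
rel(.523,-.0922,.073,-4.5)"
```

```text
t 10.77 pos [ 0.5251 -0.0955  0.1008] psi -4.6 q [-0.39  0.62  1.78 -0.    0.75 -0.31] F [-0.5 -0.2 -0.9] M [-0.12  0.07  0.04] w 0.0006
move [ 0.31 -0.23  2.78] rz -0.1
```

Key at about 3.37 rad, at the stop. Now the button.

Call:
apply_moves(
  series=[
    [0.3,-0.2,0.6,0,0,0,0],
    [0.3,-0.2,1.2,0,0,0,0],
    [0.3,-0.2,1.8,0,0,0,0],
    [0.3,-0.2,2.3,0,0,0,0],
    [0.3,-0.2,2.7,0,0,0,0],
  ],
)

```text
time: 11.18
position: [0.5238, -0.0916, 0.0752]
tool_rot: [0.734, 0.679, -0.0, -0.0]
ft_force: [-1.2, 0.3, 3.7]
grip_width: 0.0006
```

```bash
python3 -c "
from h import *
rel(.523,-.0922,.073,-4.5)"
```

```text
t 11.18 pos [ 0.5238 -0.0916  0.0752] psi -4.5 q [-0.38  0.66  1.8  -0.    0.68 -0.31] F [-1.2  0.3  3.7] M [-0.    0.21  0.01] w 0.0006
move [-0.06 -0.07  0.22] rz 0.0
```

Call:
apply_moves(
  series=[
    [0,0,0.1,0,0,0,0],
    [0,0,0.1,0,0,0,0],
  ],
)

```text
time: 11.35
position: [0.5239, -0.0917, 0.0743]
tool_rot: [0.734, 0.679, -0.0, -0.0]
ft_force: [0.4, -0.1, -0.0]
grip_width: 0.0006
```

```bash
python3 -c "
from h import *
rel(.523,-.0922,.073,-4.5)"
```

```text
t 11.35 pos [ 0.5239 -0.0917  0.0743] psi -4.5 q [-0.38  0.66  1.8  -0.    0.68 -0.31] F [ 0.4 -0.1 -0. ] M [-0.11  0.06 -0.03] w 0.0006
move [-0.06 -0.09  0.13] rz 0.0
```

Call:
apply_moves(
  series=[
    [0,0,0.1,0,0,0,0],
    [0,0,0.2,0,0,0,0],
    [0,0,0.2,0,0,0,0],
  ],
)

```text
time: 11.6
position: [0.5242, -0.0918, 0.0734]
tool_rot: [0.734, 0.679, 0.0, 0.0]
ft_force: [-0.8, 0.9, 6.4]
grip_width: 0.0004
```

```bash
python3 -c "
from h import *
rel(.523,-.0922,.073,-4.5)"
```

```text
t 11.6 pos [ 0.5242 -0.0918  0.0734] psi -4.5 q [-0.38  0.67  1.8  -0.    0.68 -0.31] F [-0.8  0.9  6.4] M [-0.01  0.27 -0.  ] w 0.0004
move [-0.05 -0.12  0.04] rz 0.0
```

Call:
apply_moves(
  series=[
    [0,0,0.1,0,0,0,0],
    [0,0,0.1,0,0,0,0],
  ],
)

```text
time: 11.77
position: [0.5243, -0.0918, 0.0733]
tool_rot: [0.734, 0.679, 0.0, 0.001]
ft_force: [-1.8, 1.4, 13.2]
grip_width: 0.0003
```

```bash
python3 -c "
from h import *
rel(.523,-.0922,.073,-4.5)"
```

```text
t 11.77 pos [ 0.5243 -0.0918  0.0733] psi -4.5 q [-0.38  0.67  1.8  -0.    0.68 -0.31] F [-1.8  1.4 13.2] M [0.06 0.53 0.  ] w 0.0003
move [-0.05 -0.13  0.03] rz 0.0
```

Call:
apply_moves(
  series=[
    [0,0,-2,0,0,0,0],
    [0,0,-4.5,0,0,0,0.5],
    [1,0,-6.5,0,0,0,0.7],
    [4,0,-6.5,0,0,0,0.7],
    [7,0,-6.5,0,0,0,0.7],
  ],
  newtons=40,
)

```text
time: 12.18
position: [0.531, -0.0225, 0.1382]
tool_rot: [0.735, 0.678, 0.001, 0.002]
ft_force: [-0.5, 0.7, 0.5]
grip_width: 0.0197
```

Call:
apply_moves(
  series=[
    [3,0,0,0,0,0,0.7],
    [6,0,0,0,0,0,0.7],
    [7.4,0,0,0,0,0,0.7],
    [7.4,0,0,0,0,0,0.7],
    [7.4,0,0,0,0,0,0.7],
  ],
)

```text
time: 12.6
position: [0.5352, 0.0525, 0.1365]
tool_rot: [0.733, 0.68, -0.0, 0.0]
ft_force: [0.2, 0.3, -0.3]
grip_width: 0.0523
```

```bash
python3 -c "
from h import *
rel(.535,.0528,.080,-4.5)"
```

```text
t 12.6 pos [0.5352 0.0525 0.1365] psi -4.3 q [-0.11  0.56  1.75 -0.    0.83 -0.03] F [ 0.2  0.3 -0.3] M [-0.13  0.06 -0.06] w 0.0523
move [ 0.03 -0.03  5.65] rz 0.2
```

Call:
apply_moves(
  series=[
    [0,0,2,0,0,0.2,0.7],
    [0,0,4,0,0,0.2,0.7],
    [0,0,5.6,0,0,0.2,0.7],
    [0,0,5.6,0,0,0.2,0.5],
    [0,0,5.6,0,0,0.2,0],
  ],
)

```text
time: 13.02
position: [0.5348, 0.0507, 0.0799]
tool_rot: [0.736, 0.677, -0.001, -0.001]
ft_force: [-0.7, -0.1, 0.9]
grip_width: 0.0535
```

Call:
apply_moves(
  series=[
    [0,0,0,0,0,0,0],
    [0,0,0,0,0,0,0],
    [0,0,0,0,0,0,0],
    [0,0,0,0,0,0,0],
    [0,0,0,0,0,0,0],
  ],
)

```text
time: 13.43
position: [0.5344, 0.0519, 0.0811]
tool_rot: [0.735, 0.678, -0.001, -0.001]
ft_force: [-5.4, -0.3, 3.9]
grip_width: 0.0222
```

Call:
apply_moves(
  series=[
    [0,0,0,0,0,0,0],
    [0,0,0,0,0,0,0],
    [0,0,0,0,0,0,0],
  ],
)

```text
time: 13.68
position: [0.5343, 0.0519, 0.0811]
tool_rot: [0.735, 0.678, -0.001, -0.0]
ft_force: [-4.6, 0.7, 6.1]
grip_width: 0.0218
```

```bash
python3 -c "
from h import *
rel(.535,.0528,.080,-4.5)"
```

```text
t 13.68 pos [0.5343 0.0519 0.0811] psi -4.6 q [-0.11  0.66  1.78 -0.    0.71 -0.03] F [-4.6  0.7  6.1] M [-0.14  0.55  0.16] w 0.0218
move [0.1  0.06 0.11] rz -0.1
```

Call:
apply_moves(
  series=[
    [1,0,0,0,0,0,0],
    [2,0,0,0,0,0,0],
    [3,0,0,0,0,0,0],
    [4,0,0,0,0,0,0],
    [4.8,0,0,0,0,0,0],
  ],
)

```text
time: 14.1
position: [0.538, 0.0995, 0.0811]
tool_rot: [0.735, 0.678, -0.001, -0.0]
ft_force: [-3.1, -5.1, 5.9]
grip_width: 0.022
```

Call:
apply_moves(
  series=[
    [0.5,0,0,0,0,0,0],
    [0.6,0,0,0,0,0,0],
    [0.6,0,0,0,0,0,0],
    [0.6,0,0,0,0,0,0],
  ],
)

```text
time: 14.43
position: [0.5384, 0.1053, 0.0811]
tool_rot: [0.735, 0.678, -0.001, -0.0]
ft_force: [-3.3, -3.0, 6.4]
grip_width: 0.0219
```

```bash
python3 -c "
from h import *
rel(.535,.0528,.080,-4.5)
t=robot.camera('top');s=robot.camera('scene')
cv2.imwrite('pics/top3.png',t[:,:,::-1]);cv2.imwrite('pics/scene3.png',s[:,:,::-1])
cv2.imwrite('pics/k3.png',np.vstack([cv2.resize(t[170:225,200:300,::-1],None,fx=5,fy=5),cv2.resize(s[185:245,270:370,::-1],None,fx=5,fy=5)])[:600])"
```

```text
t 14.43 pos [0.5384 0.1053 0.0811] psi -4.6 q [-0.01  0.67  1.75 -0.    0.73  0.07] F [-3.3 -3.   6.4] M [-0.44  0.51  0.02] w 0.0219
move [-5.26  0.08  0.12] rz -0.1
```

View pics/k3.png

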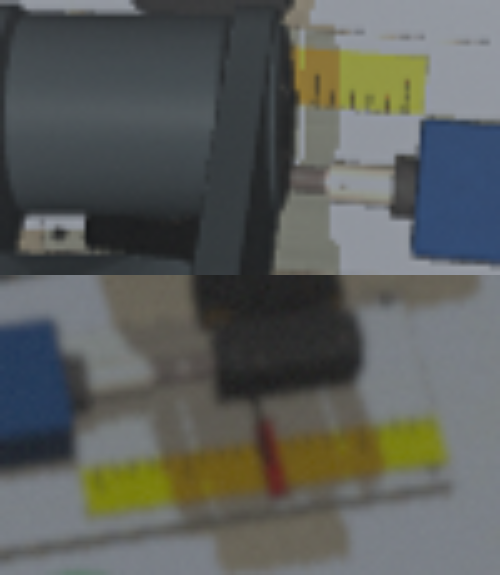

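The lower crop shows the pointer, from (253,400) to about (268,455), over the left part of the red marker, (262,415) to (283,495). The top view is blocked by the arm. I'll measure the pointer's position from pixels.

```bash
python3 - <<'E'
from h import *
d=np.array([.0780,.9970]);n=np.array([-d[1],d[0]]);O=np.array([.5279,-.0319])
def gx(c,uv,z): r=plane(c,uv,z)[:2]-O; return np.round([r@d*1000,r@n*1000],1)
def pix(c,X,Y,z):
    w=np.r_[O+X*d+Y*n,z];p=P[c];q=np.array(p["rotation"]);Rm=R.from_quat(q)
    v=Rm.inv().apply(w-np.array(p["origin"]));v=v/v[2];return (np.array(p["mtx"])@v)[:2]
# home pointer (old pictures) and current pointer: darkest column along rows in gauge coordinates
for f,c,x0,x1 in(("top0","top",.07,.10),("scene0","scene",.07,.10),("scene3","scene",.115,.155)):
    im=cv2.imread(f"pics/{f}.png").astype(np.float32)
    for Y in(-.030,-.036,-.042,-.048,-.054,-.060,-.066):
        xs=np.arange(x0,x1,.0005);uv=np.array([pix(c,x,Y,.03 if 1 else 0) for x in xs],np.float32)
        v=cv2.remap(im,uv[:,0][None],uv[:,1][None],cv2.INTER_CUBIC)[0]
        g=v.sum(1); red=v[:,2]-v[:,1]
        w=np.clip(np.median(g)-g-40,0,None); 
        print(f,Y,"dark min at",(xs[g.argmin()]*1000).round(1),"cen",np.round((xs*w).sum()/max(w.sum(),1e-9)*1000,1),"min/med",g.min().round(),np.median(g).round(),"red max",(xs[red.argmax()]*1000).round(1),red.max().round())
print("mark home views",gx("top",(246.3,183.4),.024),gx("scene",(324.0,221.6),.024))
im=cv2.imread("pics/scene3.png")[205:235,305:345];cv2.imwrite("pics/k4.png",cv2.resize(im,None,fx=16,fy=16,interpolation=cv2.INTER_CUBIC))
E
```

```text
top0 -0.03 dark min at 84.5 cen 84.3 min/med 152.0 378.0 red max 85.0 -1.0
top0 -0.036 dark min at 84.0 cen 84.2 min/med 177.0 382.0 red max 84.0 -1.0
top0 -0.042 dark min at 84.0 cen 82.4 min/med 156.0 286.0 red max 73.0 4.0
top0 -0.048 dark min at 84.0 cen 84.2 min/med 142.0 289.0 red max 92.5 8.0
top0 -0.054 dark min at 84.5 cen 87.6 min/med 161.0 304.0 red max 93.0 7.0
top0 -0.06 dark min at 84.5 cen 84.4 min/med 143.0 305.0 red max 83.0 8.0
top0 -0.066 dark min at 83.0 cen 0.0 min/med 267.0 303.0 red max 75.0 -3.0
scene0 -0.03 dark min at 82.0 cen 82.2 min/med 218.0 304.0 red max 82.5 0.0
scene0 -0.036 dark min at 82.0 cen 82.1 min/med 237.0 351.0 red max 83.0 -2.0
scene0 -0.042 dark min at 82.0 cen 81.7 min/med 235.0 354.0 red max 80.0 -1.0
scene0 -0.048 dark min at 82.0 cen 81.8 min/med 226.0 329.0 red max 81.5 -2.0
scene0 -0.054 dark min at 81.5 cen 81.7 min/med 205.0 260.0 red max 81.5 -2.0
scene0 -0.06 dark min at 82.0 cen 0.0 min/med 201.0 239.0 red max 81.5 -1.0
scene0 -0.066 dark min at 81.5 cen 0.0 min/med 227.0 251.0 red max 80.5 3.0
scene3 -0.03 dark min at 135.5 cen 135.7 min/med 193.0 265.0 red max 123.0 4.0
scene3 -0.036 dark min at 136.0 cen 136.5 min/med 176.0 265.0 red max 139.5 15.0
scene3 -0.042 dark min at 136.5 cen 136.3 min/med 151.0 266.0 red max 139.0 35.0
scene3 -0.048 dark min at 136.0 cen 136.0 min/med 135.0 251.0 red max 139.0 37.0
scene3 -0.054 dark min at 135.0 cen 135.5 min/med 137.0 218.0 red max 139.5 42.0
scene3 -0.06 dark min at 135.5 cen 135.6 min/med 136.0 217.0 red max 139.5 44.0
scene3 -0.066 dark min at 135.5 cen 136.0 min/med 152.0 220.0 red max 138.5 49.0
mark home views [139.8 -57.4] [138.5 -59.5]
```

View pics/k4.png

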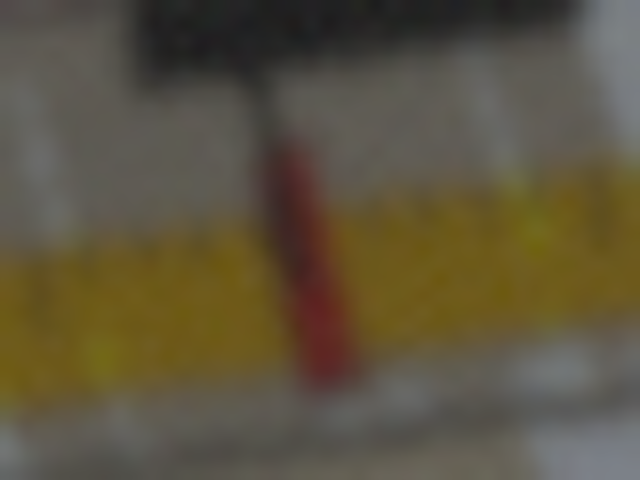

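The close-up shows the pointer left of the marker's middle. The scene view puts it 2.8 mm short, and the top view's home reading about 1.8 mm. I'll draw 2.3 mm more.

Call:
apply_moves(
  series=[
    [0.15,0,0,0,0,0,0],
    [0.23,0,0,0,0,0,0],
    [0.23,0,0,0,0,0,0],
    [0.23,0,0,0,0,0,0],
    [0.23,0,0,0,0,0,0],
  ],
)

```text
time: 14.95
position: [0.5386, 0.1073, 0.0811]
tool_rot: [0.735, 0.678, -0.001, -0.0]
ft_force: [-3.7, -3.4, 6.4]
grip_width: 0.0222
```

```bash
python3 - <<'E'
from h import *
rel(.535,.0528,.080,-4.5)
s=robot.camera("scene");t=robot.camera("top");im=s[:,:,::-1].astype(np.float32)
d=np.array([.0780,.9970]);n=np.array([-d[1],d[0]]);O=np.array([.5279,-.0319]);p=P["scene"];Rm=R.from_quat(p["rotation"])
for Y in(-.036,-.042,-.048,-.054,-.060):
    xs=np.arange(.115,.155,.0005);v=Rm.inv().apply(np.c_[O+xs[:,None]*d+Y*n,np.full(len(xs),.03)]-np.array(p["origin"]));v=(v/v[:,2:])@np.array(p["mtx"]).T
    q=cv2.remap(im,v[:,0][None].astype(np.float32),v[:,1][None].astype(np.float32),cv2.INTER_CUBIC)[0].sum(1)
    print(Y,xs[q.argmin()]*1000)
for p_,a,k in blobs(s,*C["brass"],(195,185,240,225))[:1]:
    pts=k.reshape(-1,2).astype(float);v=np.linalg.svd(pts-pts.mean(0))[2][0]*7
    e=(plane('scene',p_+v,.09)-plane('scene',p_-v,.09))[:2];w=np.degrees(np.arctan2(e[1],e[0]));print("key",np.radians((85.5-w)%180+180))
b0=cv2.cvtColor(cv2.imread("pics/top0.png"),cv2.COLOR_BGR2RGB)
for c,nm in(("redA","red"),):
    for i in(b0,t): print([ (x[0].round(1).tolist(),x[1]) for x in blobs(i,*C[c],(300,195,335,225))[:1]])
o=np.hstack([cv2.resize(s[205:235,305:345,::-1],None,fx=10,fy=10,interpolation=cv2.INTER_CUBIC),cv2.resize(s[:,:,::-1],(400,300))]);cv2.imwrite("pics/k5.png",o)
E
```

```text
t 14.95 pos [0.5386 0.1073 0.0811] psi -4.6 q [-0.01  0.67  1.75 -0.    0.73  0.08] F [-3.7 -3.4  6.4] M [-0.51  0.48  0.09] w 0.0222
move [-5.46  0.08  0.12] rz -0.1
-0.036 137.5
-0.042 137.0
-0.048 137.0
-0.054 138.0
-0.06 136.0
key 3.374179319945311
[([318.5, 209.6], 51.0)]
[([318.2, 209.7], 49.0)]
```

View pics/k5.png

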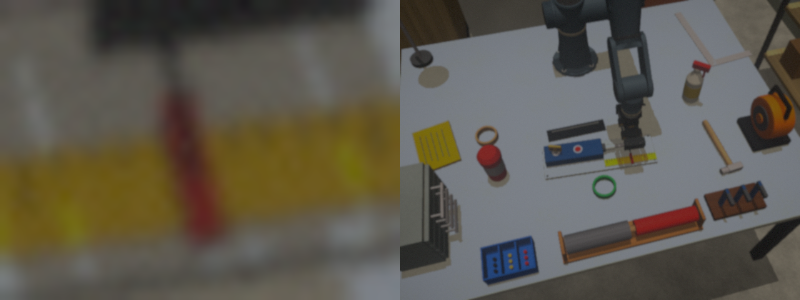

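The pointer now runs down the middle of the red marker, within about 1 mm, and the other things stand where they were. Handing in.

```bash
python3 -c "
from h import *
rel(.535,.0528,.080,-4.5);print(np.abs(robot.get_obs()['joint_velocities']).max())
robot.hand_in()"
```

```text
t 15.05 pos [0.5386 0.1073 0.0811] psi -4.6 q [-0.01  0.67  1.75 -0.    0.73  0.08] F [-4.5 -3.8  5.7] M [-0.47  0.43  0.12] w 0.0215
move [-5.46  0.08  0.12] rz -0.1
0.0012351929874030376
the job is handed in; nothing more can be done
```

The gauge is set to the marked length, and I handed the job in at 15 s, still gripping the handle with the grip set at 40 N. `hand_in` gives no verdict, so these are my own measurements:

- **Key:** I wound it clockwise in three part turns, regripping between them, until the torque rose to 0.84 N m at the stop. The last picture reads about 3.37 of 3.4 rad.
- **Lock button:** It went to its hard stop at 13 N, with the fingertips at about 54 mm above the bench. The arm then drew out freely, so it is unlocked.
- **Pointer:** It stands about 1 mm from the middle of the red marker in the scene view. The arm hides it from the top camera, so only one camera confirms the final position. Before the last 2.3 mm draw, the scene view put it 2.8 mm short. The figure worked out from the top view's home picture was about 1.8 mm short.
- **Holding:** The robot was still, with all joint speeds under 0.002 rad/s.
- **Other things on the bench:** All looked unmoved in the last overall picture; I did not measure them individually.

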